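# Shut the gas valve, find the outlet's thread hand and hold its cap lifted off

## Task

A burner hose is to be connected to the outlet under the yellow cap of the gas board. First shut the red valve by its handwheel, clockwise seen from above until it stops (a little over one full turn), then unscrew the yellow cap: one of the two outlets has a left-hand thread and the other a right-hand one and they are not marked, so try both ways, turn it loose the way it gives and lift it straight off. Finish while holding the cap upright, about 8 cm above its outlet; leave the grey cap screwed on and the things standing around where they are.

Things in the scene. Friction and masses are not known exactly. Their poses are not given: they have to be found in the camera images.
- gas_board: fixed gas board: grey steel plate 120 x 430 x 6 mm, long along its own y axis. Origin on the table below the centre line of its aluminium manifold bar (30 mm wide, top 42 mm above the table); z up. Along its y: outlet_b at -165 mm, outlet_a at -70 mm, red valve wheel at +45 mm, blue gas cartridge at +165 mm (90 mm across, 100 mm high with its regulator)
- valve_wheel (a joint): turn of the red valve handwheel about its upright axis, rad; grows clockwise seen from above; 0 to 0.3 (open) at the start, stops at 6.9 (shut). Takes about 0.12 N m and stays where it is left. The wheel is 90 mm across; its rim's top is 5 mm above valve_centre
- valve_centre (a point): point on the valve wheel's upright axis, in the middle of the rim's height, 80 mm above the table
- valve_grip (a point): middle of the black upright handle on the wheel, 32 mm from the wheel's axis, 104 mm above the table. The handle is a round sleeve 18 mm across, its top 14 mm above this point, the rim's top 19 mm below it. It spins freely on its pin: a gripper can hold it and go round the circle without turning
- cap_yellow: yellow fluted round screw cap, 39 mm across, 30 mm high, 40 to 85 g, a black line on top from the centre along its own +x. Origin: centre of its lower edge, z up along its axis. Screwed on outlet_a or outlet_b; its x axis is along the board's x within 2 degrees at the start. Grip it at any yaw
- cap_grey: the same cap in grey on the other outlet; stays where it is
- outlet_a (a point): outlet_a: centre of the seat on which a cap's lower edge stands, 54 mm above the table; the brass neck rises 20.5 mm above it. Three-start thread, hand unknown (the other outlet has the other hand): one way a cap stops within 5 degrees; the other way it turns easily, climbing up to 2.5 mm, and stops at 78 degrees
- outlet_b (a point): outlet_b: the same for the other outlet. On both, a cap comes off straight up only when turned loose by 60 degrees or more (1.05 to 1.36 rad); before that it lifts about 1 mm, 3 mm at most, and catches. Off the neck after 21 mm of lift
- wash_bottle: bystander: white wash bottle with a red top, 64 mm across, 197 mm high; origin under its centre
- timer: bystander: small white countdown timer with a red bar, 58 x 64 x 17 mm; origin under its centre
- tape_roll: bystander: roll of masking tape lying flat, 69 mm across, 19 mm high; origin under its centre
- reagent_box: bystander: white and yellow upright carton, 70 x 62 x 85 mm; origin under its centre
- vial_amber: bystander: amber vial with a white cap, 21 mm across, 42 mm high; origin under its centre
Mind the look-alikes: they are no part of the job. There is more than one size of the cap_yellow; the job needs the smaller.

How it is judged:
By the outcome, as a careful person would: the job done as asked, in the order asked, and still so for the second after the job is handed in, while the arm keeps its last pose, push and grip.
It also fails if it takes over 64 s, if anything falls off the work surface, if the arm or the gripper's body presses on something with over 40 N, if the wrist force passes 120 N, or if a joint passes its speed limit or range.

## Robot

A 6-joint arm with a two-finger parallel gripper is mounted at the origin on a cart in front of the work surface, level with it; the furniture and walls round the work are solid. World frame = base frame: x ahead of the robot, y to its left, z up, the work surface at z = 0. Lengths are in mm, angles in rad, forces in N, time in s.
With the tool pointing down it reaches from about 425 to 925 mm from the base axis. Payload 12.5 kg.
Tool frame: the origin (TCP) lies midway between the tips of the shut fingers; the grasp point (between the pads) lies 19 mm behind it; z points along the fingers, y is the line along which they close (so a half turn about z gives the same grasp; the last joint's range is limited). The gripper opens to 85 mm and grips with 20 to 120 N. Pads are 22 mm wide; open, the fingers measure 114 mm over their backs; the gripper's body (76 mm by 85 mm) begins 54 mm behind the grasp point. The pads swing forward as they close: fully open they stand 13 mm farther back than shut.
Start: joints at [-1.418, 0.491, 1.559, -0, 1.092, -0.106], TCP at [159.973, -604.197, 231.327] pointing down, gripper open.
Joint ranges: [-3.1, 3.1], [-0.84, 2.19], [0.05, 2.79], [-1.13, 4.28], [0.06, 2.93], [-2.69, 2.69]. Speed limits (rad/s): [2.22, 2.22, 2.79, 3.14, 3.14, 3.14].

## Interface

Orientations are given as a rotation vector (axis times angle).
In Python, from bench import bot, effector, viewer, workorder gives the robot as it stands. Calls block until the motion is done:
- bot.movep(position, orientation): joint-space move of the TCP to a pose.
- bot.move_linear(position, rot=None, feed=150, threshold=None): straight line of the TCP; rot=None keeps the orientation; feed is the mean speed in mm/s. With threshold (N) it stops when the force on the tool has changed by that much, and returns True; else False.
- bot.movej(angles): joint-space move.
- effector.let_go() and effector.close(grip_force=None): open the fingers fully, or close them until they stop; grip_force is the grip in N (None keeps the last).
- bot.sleep(seconds).
- bot.solve_ik(position, orientation): joint angles nearest the present ones, or None.
- bot.state(): the state.
- viewer.get_image(name): name is "scene" or "top" or "wrist"; returns the picture (384x512x3 uint8, blue, green, red); there is no depth.
- viewer.camera_params(name): a dict with "fx", "fy", "cx", "cy" (pixels), "origin" and "rotation" of the camera in the world. Camera axes: x right, y down, z forward; pixel columns grow to the right and rows downward; lengths in mm; the calibration is good to about 2 mm. The wrist camera is an equidistant fisheye: a pixel r from the principal point sees the ray r / f radians off the axis. A picture is of the moment at which its call begins: read the wrist's pose just before it. camera_params takes no time and is no camera call; for the wrist camera it gives the pose at the moment of the call.
A pose or a line that the arm cannot do raises bot.PlanningError and nothing moves.
- workorder.close_job(): hands the job in; it is judged then, once.
The state is a dict: "time": time; "joint_pos": joint angles; "joint_vel": joint speeds; "joint_efforts": joint torques, N m; "tcp_pos": TCP position; "eef_rot": TCP orientation; "wrist_force": force on the tool from outside, world axes, zero at the start; "ft_torque": the same for the moment, N m; "finger_gap": opening from 0.0 (shut) to 1.0 (fully open); "finger_force": force on a finger pad.
Only numpy, scipy, OpenCV 4.12 (cv2) and the standard library are available. Lean on these libraries where they do the work, as an engineer would, in place of code of your own. Each camera call takes 0.05 s, during which the arm holds its last target. There are 200 camera calls.

## Working session

There is one attempt and no reset: what is moved stays moved. The work goes in short steps, each a Python script; the robot and the scene stay as the last script left them, time stands still between calls to the robot, and variables do not carry over. Pictures are saved under pics/ and viewed, at most 10 in all, crops included, and the job is handed in when it is done.

```bash
mkdir -p pics; python3 - <<'E'
from bench import bot, effector, viewer, workorder
import cv2,numpy as np
for n in("scene","top"):
    cv2.imwrite(f"pics/{n}0.png",cv2.resize(viewer.get_image(n),(800,600),interpolation=cv2.INTER_CUBIC))
    p=viewer.camera_params(n);print(n,{k:np.round(v,3).tolist() for k,v in p.items() if not isinstance(v,str)})
s=bot.state();print(s['eef_rot'],s['time'],s['finger_gap'])
E
```

```text
scene {'fx': 428.701, 'fy': 428.701, 'cx': 255.764, 'cy': 196.763, 'origin': [254.679, -1205.991, 913.844], 'rotation': [-2.144, 0.245, -0.148]}
top {'fx': 476.012, 'fy': 476.012, 'cx': 266.631, 'cy': 188.156, 'origin': [119.319, 10.469, 1699.484], 'rotation': [-1.972, 2.187, -0.287]}
[-3.11434765e+00 -4.05272927e-01  4.51718283e-05] 0.1 1.0018542454646626
```

View pics/top0.png

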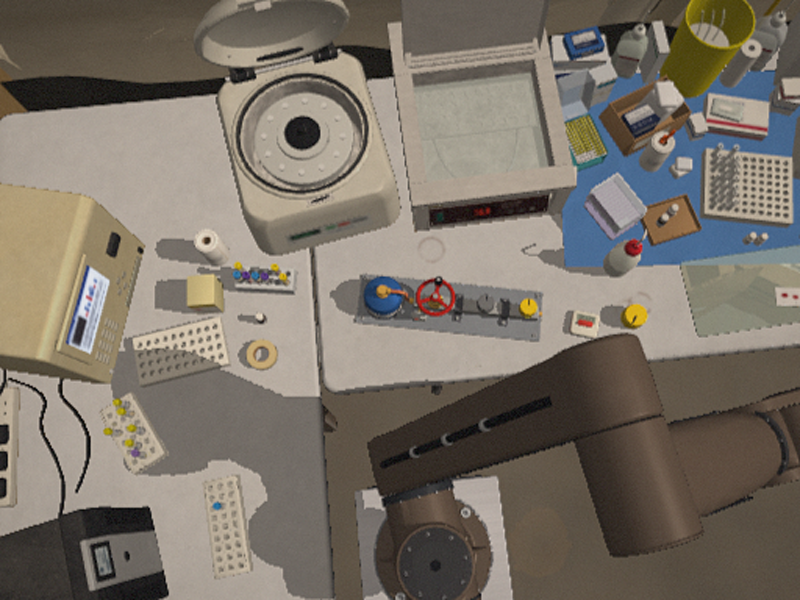

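View pics/scene0.png

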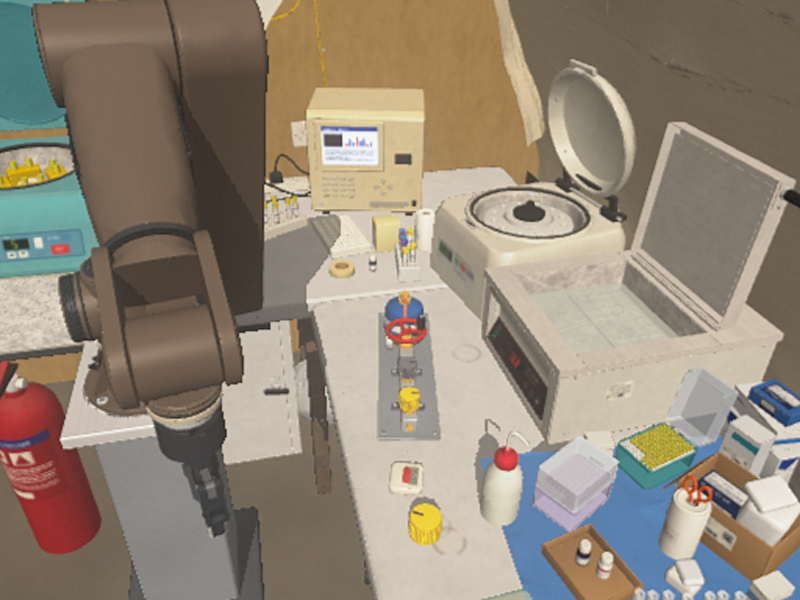

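Top view (800x600): the board lies with blue cartridge (383,297), wheel (435,297), black handle (438,281), grey cap (486,303), and yellow cap (529,308) at the end = outlet_b. Candidates for the yellow cap: the one on the board at (529,308), and the loose, larger one on the table at (635,315), beyond the timer. I choose the one on the board. I'll check it in a crop and compute positions.

```bash
cat > h.py <<'E'
from bench import bot, effector, viewer, workorder
import cv2,numpy as np
from scipy.spatial.transform import Rotation as R
def ray(n,u,v,z,p=None):
    p=p or viewer.camera_params(n); a=np.array([(u-p['cx'])/p['fx'],(v-p['cy'])/p['fy'],1.])
    if n=="wrist":
        t=np.hypot(a[0],a[1]); a=np.array([*(a[:2]/t*np.sin(t)),np.cos(t)])
    r=np.array(p['rotation']); r=R.from_rotvec(r) if r.ndim==1 else R.from_matrix(r)
    d=r.apply(a); o=np.array(p['origin']); return o+d*(z-o[2])/d[2]
def down(yaw):  # tool z down, tool y axis at angle yaw from world x
    y=np.array([np.cos(yaw),np.sin(yaw),0]); z=np.array([0,0,-1.]); return R.from_matrix(np.c_[np.cross(y,z),y,z]).as_rotvec()
E
python3 - <<'E'
from h import *
s=512/800
for n,u,v,z in[("ycap",529,308,84),("gcap",486,303,84),("wheel",435,297,85),("handle",438,281,118),("blue",383,297,80),("big",635,315,35),("timer",585,323,17),("bottle",632,246,197)]:
    print(n,ray("top",u*s,v*s,z).round(1))
for n,u,v,z in[("ycap",410,395,84),("gcap",406,364,84),("wheel",405,331,85),("handle",421,319,118)]:
    print(n,ray("scene",u*s,v*s,z).round(1))
a=viewer.get_image("top")[160:230,220:420]; cv2.imwrite("pics/c1.png",cv2.resize(a,(800,280),interpolation=cv2.INTER_CUBIC))
print(bot.state()['eef_rot'],down(np.pi/2), R.from_rotvec(bot.state()['eef_rot']).as_matrix().round(2))
E
```

```text
ycap [ 500.4 -271.1   84. ]
gcap [ 521.9 -176.9   84. ]
wheel [547.5 -64.7  85. ]
handle [574.5 -73.8 118. ]
blue [561.   51.7  80. ]
big [ 470.2 -519.3   35. ]
timer [ 467.2 -406.6   17. ]
bottle [ 585.7 -488.5  197. ]
ycap [ 504.9 -279.7   84. ]
gcap [ 520.  -187.1   84. ]
wheel [544.7 -77.9  85. ]
handle [576.3 -87.8 118. ]
[-3.11458076e+00 -4.05236009e-01  7.45196507e-05] [9.61835347e-17 3.14159265e+00 0.00000000e+00] [[ 0.97  0.26 -0.  ]
 [ 0.26 -0.97  0.  ]
 [ 0.   -0.   -1.  ]]
```

View pics/c1.png

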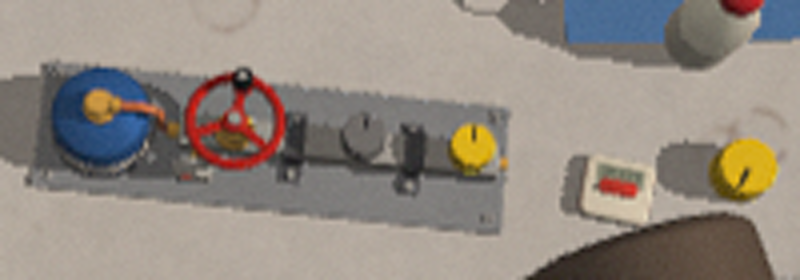

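Valve handle, yellow cap (smaller, on outlet_b) and the loose larger cap near the timer are clear. Spacing from yellow cap to wheel is 211 mm (210 expected). I'll go above the handle and look with the wrist camera.

```bash
python3 - <<'E'
from h import *
yaw=np.radians(-12.9)
for c in((500,-271,200),(547,-66,200)):
  for d in(-180,-90,0,90,180):
    q=bot.solve_ik(list(c),down(yaw+np.radians(d)));print(c[0],d,None if q is None else np.round(q,2))
bot.movep([560,-70,230],down(yaw))
p=viewer.camera_params("wrist");im=viewer.get_image("wrist")
import pickle;pickle.dump(p,open("w1.pkl","wb"))
cv2.imwrite("pics/w1.png",cv2.resize(im,(800,600),interpolation=cv2.INTER_CUBIC));print(bot.state()['time'],p)
E
```

```text
500 -180 None
500 -90 [-0.61  0.45  1.74  0.    0.96  1.18]
500 0 [-0.61  0.45  1.74 -0.    0.96 -0.39]
500 90 [-0.61  0.45  1.74 -0.    0.96 -1.96]
500 180 None
547 -180 None
547 -90 [-0.24  0.42  1.78  0.    0.94  1.56]
547 0 [-0.24  0.42  1.78 -0.    0.94 -0.01]
547 90 [-0.24  0.42  1.78 -0.    0.94 -1.59]
547 180 None
2.575 {'fx': 297.3186396354542, 'fy': 297.3186396354542, 'cx': 251.9666160365808, 'cy': 193.050248234594, 'origin': array([5.75893436e+02, 3.36926761e-01, 3.72680793e+02]), 'rotation': array([ 2.83578507, -0.32369702, -0.04585051])}
```

View pics/w1.png

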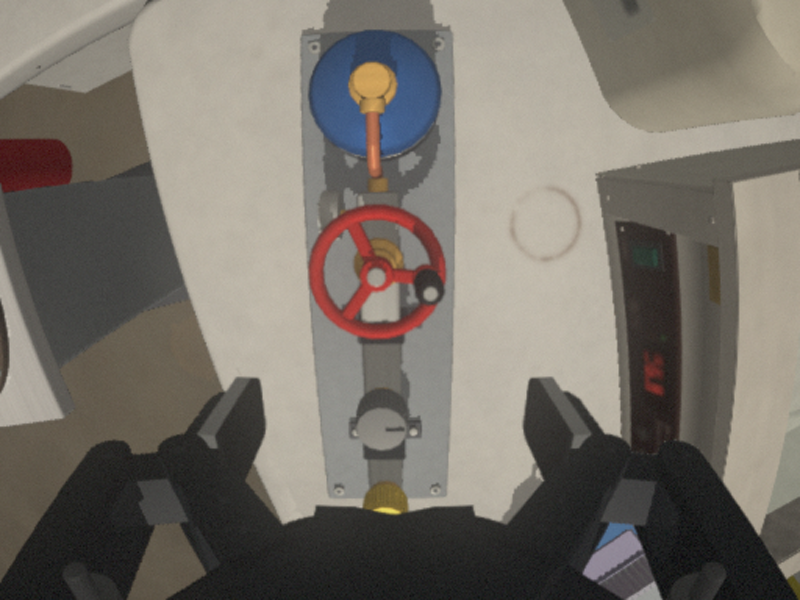

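The wrist view shows the wheel rim centred at (378,272), the handle's top at (431,293), the grey cap top at (382,429), and the yellow cap half hidden at (386,497). The fingers straddle the board line.

```bash
python3 - <<'E'
from h import *
import pickle;p=pickle.load(open("w1.pkl","rb"));s=.64
for n,u,v,z in[("wheel",378,272,82),("handle",431,293,118),("grey",382,429,84),("blue",375,93,75)]:print(n,ray("wrist",u*s,v*s,z,p).round(1))
E
```

```text
wheel [551.3 -62.3  82. ]
handle [580.9 -73.2 118. ]
grey [ 526.8 -175.3   84. ]
blue [575.6  49.9  75. ]
```

```bash
python3 - <<'E'
from h import *
yaw=np.radians(-12.5)
bot.movep([579.5,-73,135],down(yaw))
print(bot.move_linear([579.5,-73,93],feed=60,threshold=10))
f0=bot.state()['wrist_force']
effector.close(20)
s=bot.state();print(s['time'],s['tcp_pos'],f0,s['wrist_force'],s['finger_gap'],s['finger_force'])
im=viewer.get_image("wrist");cv2.imwrite("pics/w2.png",im[100:384,130:400])
E
```

```text
False
4.525 [580.37134466 -73.23725489  93.33596788] [-0.39148978 -0.04218083 -0.25777135] [ 5.27024342 -0.95604528  0.45688067] 0.1980367651957179 21.966856685467064
```

View pics/w2.png

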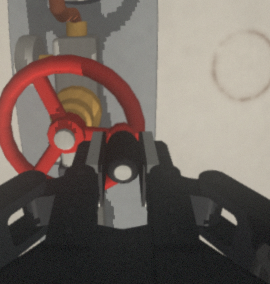

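The handle sits between the pads, at about (122,170) in the crop. The gap of 17 mm fits the 18 mm sleeve. I'll drive the circle in steps, watching the force.

```bash
python3 - <<'E'
from h import *
c=np.array([551,-62.5]);a0=np.radians(-20.2);N=16
for k in range(1,6):
    a=a0-k*2*np.pi/N
    hit=bot.move_linear([*(c+32*np.array([np.cos(a),np.sin(a)])),93],feed=60,threshold=30)
    s=bot.state();f=s['wrist_force'];e=np.array([np.cos(a),np.sin(a)]);t=np.array([e[1],-e[0]])
    print(k,hit,round(s['time'],2),s['tcp_pos'].round(1),f.round(1),'rad',round(f[:2]@e,1),'tan',round(f[:2]@t,1),round(s['finger_gap'],3))
    if hit:break
E
```

```text
1 False 4.93 [574.1 -84.4  93.2] [-2.  -2.   5.3] rad -0.1 tan 2.8 0.198
2 False 5.29 [564.2 -91.8  93.2] [-1.1 -3.6  5.9] rad 2.8 tan 2.6 0.199
3 False 5.65 [552.3 -94.9  93.2] [-0.7 -6.6  6.4] rad 6.5 tan 0.9 0.199
4 False 6.01 [539.7 -93.2  93.2] [-3.1 -8.8  7. ] rad 9.3 tan -0.2 0.198
5 False 6.37 [528.4 -86.4  93.2] [-5.7 -8.5  9.3] rad 10.1 tan -1.6 0.202
```

```bash
python3 - <<'E'
from h import *
c=np.array([550,-64.5]);a0=np.radians(-20.2);N=16
for k in range(6,20):
    a=a0-k*2*np.pi/N
    hit=bot.move_linear([*(c+32*np.array([np.cos(a),np.sin(a)])),93],feed=60,threshold=22)
    s=bot.state();f=s['wrist_force'];e=s['tcp_pos'][:2]-c;r=np.hypot(*e);e/=r;t=np.array([e[1],-e[0]])
    print(k,hit,round(s['time'],2),f.round(1),'rad',round(f[:2]@e,1),'tan',round(f[:2]@t,1),round(s['finger_gap'],3),'r',r.round(1),'turn',round((a0-np.arctan2(e[1],e[0]))%(2*np.pi),2))
    if hit:break
E
```

```text
6 False 6.71 [3.3 2.2 6.8] rad -3.9 tan 0.6 0.199 r 31.4 turn 2.36
7 False 7.07 [0.6 2.9 7.3] rad -0.7 tan 2.9 0.197 r 31.9 turn 2.76
8 False 7.42 [-0.5  4.   8.1] rad 1.9 tan 3.6 0.197 r 32.3 turn 3.16
9 False 7.78 [-0.7  4.1  8.5] rad 3.3 tan 2.5 0.202 r 32.7 turn 3.54
10 False 8.14 [-1.7  7.5  9.2] rad 7.5 tan 1.6 0.202 r 33.0 turn 3.93
11 False 8.5 [0.9 7.8 9. ] rad 7.7 tan 1.2 0.196 r 33.1 turn 4.31
12 False 8.86 [2.7 7.4 8.5] rad 7.9 tan 0.0 0.198 r 33.0 turn 4.71
13 False 9.22 [4.2 3.7 5.3] rad 5.6 tan 0.6 0.203 r 32.9 turn 5.11
14 False 9.57 [2.3 0.8 6. ] rad 2.4 tan 0.2 0.202 r 32.6 turn 5.5
15 False 9.93 [ 1.1 -1.2  6.4] rad 1.1 tan 1.2 0.199 r 32.1 turn 5.9
16 False 10.29 [-2.  -1.6  8.6] rad -1.3 tan 2.2 0.203 r 31.7 turn 0.01
17 False 10.65 [-4.6 -0.2  9.6] rad -3.2 tan 3.3 0.205 r 31.2 turn 0.41
18 True 10.86 [ 4.  -2.9  0.1] rad 4.8 tan -1.3 0.2 r 32.8 turn 0.53
```

```bash
python3 - <<'E'
from h import *
c=np.array([550.5,-64]);a0=np.radians(-20.2)
for d in(6.9,7.05,7.2):
    a=a0-d
    hit=bot.move_linear([*(c+32*np.array([np.cos(a),np.sin(a)])),93],feed=30,threshold=25)
    s=bot.state();f=s['wrist_force'];e=s['tcp_pos'][:2]-c;r=np.hypot(*e);e/=r;t=np.array([e[1],-e[0]])
    print(d,hit,round(s['time'],2),f.round(1),'tan',round(f[:2]@t,1),'r',r.round(1),'turn',round((a0-np.arctan2(e[1],e[0]))%(2*np.pi),2),round(s['finger_gap'],3))
    if hit:break
E
```

```text
6.9 False 11.11 [11.8  3.7  2.1] tan -11.6 r 33.1 turn 0.56 0.2
7.05 False 11.42 [25.6  1.6 -7.2] tan -22.3 r 35.0 turn 0.64 0.199
7.2 False 11.72 [ 37.2 -16.8 -14.3] tan -25.2 r 37.9 turn 0.74 0.192
```

Valve is hard against its stop (force rises to about 40 N with no turning, total 6.8 rad plus the start offset). Now release it and take a look above the yellow cap.

```bash
python3 - <<'E'
from h import *
effector.let_go()
s=bot.state();x,y,z=s['tcp_pos'];bot.move_linear([x,y,170],feed=150)
u=np.array([.215,.977])
t=np.array([505,-269.3])-72*u   # camera over the cap
bot.movep([*t,170],down(np.radians(-12.5)))
p=viewer.camera_params("wrist");im=viewer.get_image("wrist")
import pickle;pickle.dump(p,open("w3.pkl","wb"))
cv2.imwrite("pics/w3.png",cv2.resize(im,(800,600),interpolation=cv2.INTER_CUBIC));print(bot.state()['time'],p['origin'])
E
```

```text
14.1083 [ 505.16615294 -267.56955907  312.38091075]
```

View pics/w3.png

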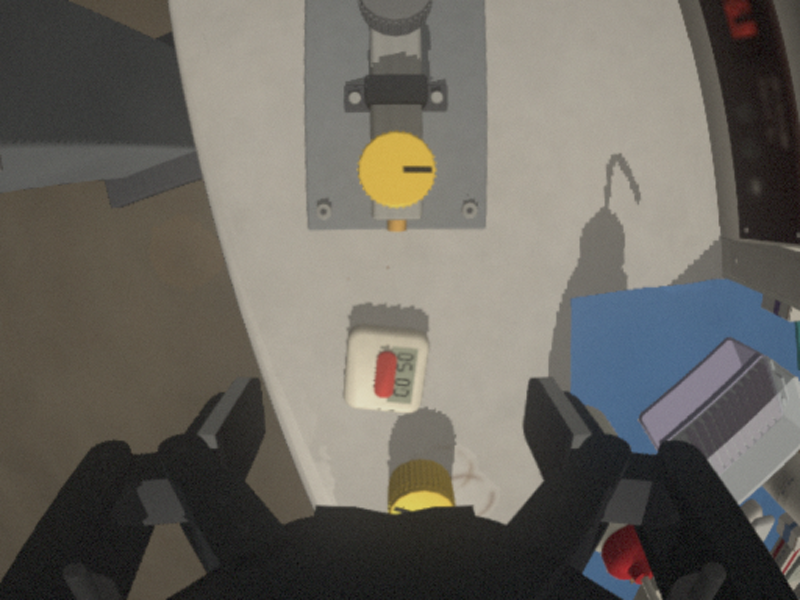

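The yellow cap's top is centred at (398,170), with its line pointing along board +x. The timer is at (387,370) and the larger cap at (421,490).

```bash
python3 - <<'E'
from h import *
import pickle;p=pickle.load(open("w3.pkl","rb"))
c=ray("wrist",398*.64,170*.64,84,p);print(c, np.hypot(c[0]-550.3,c[1]+64))
if np.hypot(c[0]-505,c[1]+269.3)<5:
    o=down(np.radians(-12.5)); x,y=c[:2]
    bot.movep([x,y,130],o)
    print(bot.move_linear([x,y,57],feed=80,threshold=12))
    effector.close(30)
    s=bot.state();print(s['time'],s['tcp_pos'].round(1),s['wrist_force'].round(1),s['ft_torque'].round(2),s['finger_gap'])
E
```

```text
[ 507.01115076 -269.09078706   84.        ] 209.6095308073512
False
16.0917 [ 507.1 -269.1   57.4] [-1.   1.4  5.2] [ 0.15  0.19 -0.03] 0.43592256604221163
```

```bash
python3 - <<'E'
from h import *
x,y=507.0,-269.1
def go(d,z):
    bot.move_linear([x,y,z],down(np.radians(-12.5+d)),feed=40)
    s=bot.state();yv=R.from_rotvec(s['eef_rot']).as_matrix()[:,1]
    print(d,round(s['time'],2),s['wrist_force'].round(1),s['ft_torque'].round(2),round(np.degrees(np.arctan2(yv[1],yv[0]))+12.5,1),s['finger_gap'].round(3) if hasattr(s['finger_gap'],'round') else s['finger_gap'])
    return abs(s['ft_torque'][2])
for d in(3,6,9,12):
    if go(d,57.3+.032*d)>.5:
        break
else: raise SystemExit
for e in(0,-3,-6,-9,-12):
    if go(e,57.3+.032*max(0,-e))>.5: break
E
```

```text
3 16.34 [-2.6  1.7  3.3] [0.27 0.52 0.01] 2.9 0.43507900060823196
6 16.59 [-4.1  2.4  2.6] [ 0.33  0.65 -0.33] 5.9 0.4360494092919454
9 16.84 [-4.1  3.6  2.5] [ 0.67  0.59 -0.42] 8.8 0.4362732431231219
12 17.09 [-4.   3.3  0.8] [ 0.59  0.65 -0.55] 11.8 0.4313033418593723
0 17.45 [ 0.3 -0.5  0.8] [ 0.04  0.04 -0.03] 0.1 0.43686459422907914
-3 17.7 [ 0.1 -0.2 -1. ] [-0.01 -0.03  0.05] -2.8 0.4386450072631873
-6 17.95 [ 0.3 -0.3 -0.6] [-0.03 -0.04  0.03] -5.8 0.4356892859702728
-9 18.2 [ 0.1  0.3 -0.7] [-0.03  0.02  0.  ] -8.8 0.43468798672602554
-12 18.45 [ 0.2  0.3 -0.1] [ 0.08 -0.04  0.02] -11.8 0.430817391997553
```

Counter-clockwise stops (0.5 N m), clockwise gives freely: a left-hand thread. Turn clockwise to near the end stop, then lift with a force guard.

```bash
python3 - <<'E'
from h import *
x,y=507.0,-269.1
for d in(-30,-50,-62,-66,-70,-74,-78):
    z=57.3+.032*-d
    bot.move_linear([x,y,z],down(np.radians(-12.5+d)),feed=40)
    s=bot.state();print(d,round(s['time'],2),s['wrist_force'].round(1),s['ft_torque'].round(2),round(s['finger_gap'],3))
    if abs(s['ft_torque'][2])>.25:break
x,y,z=s['tcp_pos']
hit=bot.move_linear([507,-269.1,z+8],feed=30,threshold=10)
s=bot.state();print(hit,s['tcp_pos'].round(1),s['wrist_force'].round(1),s['ft_torque'].round(2),round(s['finger_gap'],3))
E
```

```text
-30 18.92 [ 0.3 -0.8 -0.6] [ 0.01 -0.03 -0.01] 0.43
-50 19.42 [0.2 0.2 0.1] [ 0.01 -0.03 -0.02] 0.441
-62 19.77 [ 0.2  0.7 -0.8] [-0.01  0.05  0.05] 0.438
-66 20.02 [1.4 0.4 0.2] [ 0.01 -0.01  0.01] 0.438
-70 20.27 [-1.6  1.7 -0.5] [0.17 0.19 0.09] 0.434
-74 20.52 [-2.2  1.5 -1.5] [0.15 0.37 0.34] 0.434
True [ 506.5 -268.8   61.9] [-2.6  0.4 12.4] [0.2  0.36 0.32] 0.438
```

```bash
python3 - <<'E'
from h import *
def pr(t):
    s=bot.state();print(t,round(s['time'],2),s['tcp_pos'].round(1),s['wrist_force'].round(1),s['ft_torque'].round(2),round(s['finger_gap'],3))
bot.sleep(.2);pr('still')
o=down(np.radians(-12.5-71))
bot.move_linear([507,-269.1,62],o,feed=20);pr('back')
print(bot.move_linear([507,-269.1,70],feed=20,threshold=15));pr('up')
im=viewer.get_image("wrist");cv2.imwrite("pics/w4.png",im)
E
```

```text
still 20.93 [ 506.5 -268.8   61.6] [-1.5  0.5 12.8] [0.17 0.26 0.31] 0.432
back 21.2 [ 506.9 -269.    62.1] [-1.6  1.8  3.3] [0.38 0.47 0.13] 0.434
False
up 21.75 [ 507.3 -269.4   70.2] [-0.6 -0.4 -0.1] [ 0.06  0.02 -0.01] 0.438
```

View pics/w4.png

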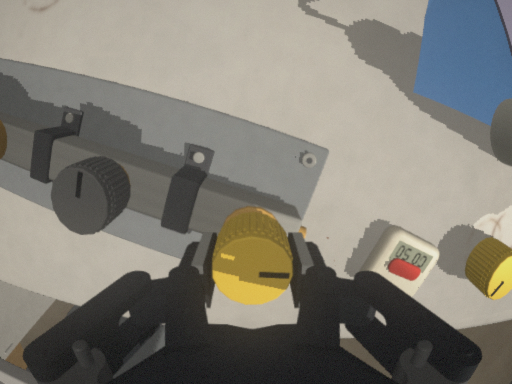

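The view shows the cap between the pads at (252,270), line at (273,275), and no force on lifting. The grey cap at (90,195) is untouched. Lift to 8 cm and verify.

```bash
python3 - <<'E'
from h import *
print(bot.move_linear([507,-269.1,137.5],feed=60,threshold=15));bot.sleep(.5)
s=bot.state();print(round(s['time'],2),s['tcp_pos'].round(1),s['wrist_force'].round(1),round(s['finger_gap'],3),s['finger_force'])
a=viewer.get_image("scene")[180:300,200:330];b=viewer.get_image("wrist")[130:384,100:420]
a=cv2.resize(a,(390,360));b=cv2.resize(b,(400,360));cv2.imwrite("pics/f.png",np.hstack([a,b]))
E
```

```text
False
23.57 [ 507.  -269.1  137.5] [ 0.4  0.4 -1.2] 0.436 32.915445843245834
```

View pics/f.png

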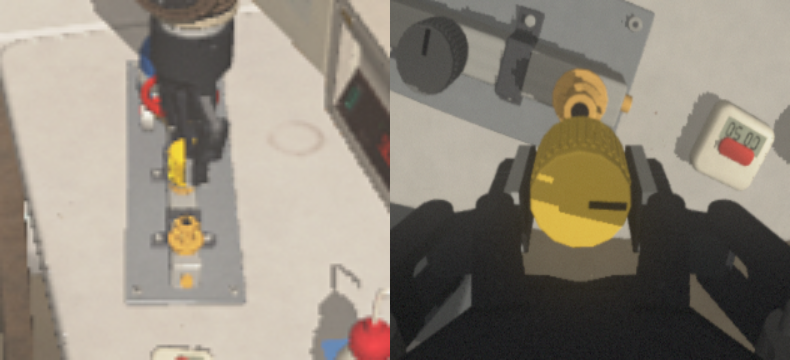

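The bare brass outlet shows at (185,235) on the left and at (580,95) on the right. The cap is held upright in the gripper at (582,190).

```bash
python3 -c "
from h import *
print(workorder.close_job())"
```

```text
the job is handed in; nothing more can be done
None
```

The job is handed in, with no verdict returned: the red valve is shut against its stop, and the yellow cap (outlet_b, left-hand thread) is off and held upright about 8 cm above its outlet, with the grey cap still on and nothing else moved.

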